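# Feel along a row of inlaid studs

### The arm

A 7-joint arm with a two-finger parallel gripper is mounted at the origin on the work surface. World frame = base frame: x ahead of the robot, y to its left, z up, the work surface at z = 0. Lengths are in m, angles in rad, forces in N, time in s.
With the tool pointing down it reaches from about 0.4 to 0.85 m from the base axis. Payload 10.4 kg.
Tool frame: the origin (TCP) lies between the finger pads; the fingertips stand 22 mm ahead of it and the grasp point (between the pads) lies 3 mm ahead of it (r.nose_length is the distance from the TCP to the fingertips, in m); z points along the fingers, y is the line along which they close (so a half turn about z gives the same grasp; the last joint's range is limited). The gripper opens to 87 mm and grips with 3 to 60 N. Pads are 19 mm wide; open, the fingers measure 117 mm over their backs; the gripper's body (75 mm by 190 mm) begins 51 mm behind the grasp point.
Start: joints at [1.254, 0.332, -0.065, 1.46, 0.022, 1.35, -0.088], TCP at [0.181, -0.598, 0.245] pointing down, gripper open.
Joint ranges: [-2.6, 2.6], [-0.5, 2.12], [-1.47, 1.34], [0.16, 2.42], [-1.27, 4.41], [0.06, 2.06], [-2.6, 2.6]. Speed limits (rad/s): [2.22, 2.22, 2.79, 2.79, 3.14, 3.14, 3.14].

### API

Orientations are given as a unit quaternion [x, y, z, w].
In Python, from bench import readout, cams, r gives the robot as it stands. The module is installed in compiled form; this text tells all that it offers.
- The arm moves only by the tool step_arm, never from a script. Its argument "deltas" is a list that holds one entry, the list of rows, each a list of 7 numbers: the turn, a rotation vector about the tool's x, y, z in rad, then the shift along the tool's x, y, z in m, then the opening in per cent of the stroke, from 0 (shut) to 100 (fully open). A call has 1 to 20 rows; each row is the pose to reach, as a shift and turn from the pose commanded when the call began, along the tool's axes at that moment; what a row does not reach only later rows make up. A row lasts 1/8 s, in which the tool goes at most 62.5 mm and 10.7 degrees, less where a joint would pass 70% of its speed; a pose out of reach is approached as far as the arm can. A call with a gripper value outside its range is refused whole. The fingers move at their own pace and stop on an object; "squeeze" is the grip in N (left out, the last holds). Time passes only in rows, so rows that repeat a pose let the fingers close. It gives the time, the measured TCP pose, the force, the opening and the grip force at its end, in the units of the state.
- readout.read_state(): the state, without advancing time (a new reading comes with each control period).
- cams.camera(name): name is "scene" or "top" or "wrist"; returns a dict with "img" (480x640x3 uint8, red, green, blue), "fx", "fy", "cx", "cy" (pixels), "origin" and "rotation" of the camera in the world; the wrist camera has in their place "T_tool_cam" (4x4, takes a point from camera to tool coordinates, whose origin is the TCP and whose axes are the flange's). Camera axes: x right, y up, looking along -z (the intrinsics and any distortion apply to the point x, -y, -z); pixel columns grow to the right and rows downward; lengths in m; the calibration is good to about 2 mm. The wrist camera is an equidistant fisheye: a pixel r from the principal point sees the ray r / f radians off the axis. A picture is of the moment at which its call begins: read the wrist's pose just before it. There is no depth.
- r.close_job(): hands the job in; it is judged then, once.
The state is a dict: "time": time; "joint_positions": joint angles; "joint_vel": joint speeds; "joint_torque": joint torques, N m; "ee_pos": TCP position; "eef_rot": TCP orientation; "ft_force": force on the tool from outside, world axes, zero at the start; "torque": the same for the moment, N m; "width": finger opening in m; "grip_force": force on a finger pad.
Only numpy, scipy, OpenCV 4.12 (cv2) and the standard library are available. Lean on these libraries where they do the work, as an engineer would, in place of code of your own. Each camera call takes 0.05 s, during which the arm holds its last target. There are 200 camera calls.

### The job

A maple panel in a sprung rest has a wavy row of five domed studs, red at one end and blue at the other. With your fingertips feel along the row, touching every stud in turn from the red one to the blue one, lightly enough that the sprung tray is never pushed right down to its stop, and finish while holding your fingertips at rest on the blue stud. Do not lift or shift the panel, and leave the beads on it and the other things where they are.

Things in the scene. Friction and masses are not known exactly. Their poses are not given: they have to be found in the camera images.
- rest: Sprung work rest: a fixed grey base plate 165 x 250 x 12 mm on the bench, with an aluminium tray above it on four springs. Origin at the centre of the base's underside (bench level), x along the short side, y along the long side, z up. It stands anywhere in front of the robot at any yaw, all the way round.
- rest_tray (a joint): How far the tray (147 x 217 mm outside, rim top 46 mm above the bench when up) with the panel in it is pushed down its straight vertical guide, in m: 0 up, 0.012 at the stop; over 0.0105 counts as at the stop. It gives from a push of about 1 to 2 N and takes 0.7 N more per mm (about 10 N at the stop); it springs back up by itself and never tips or turns.
- panel: Loose light maple panel 130 x 200 x 14 mm, about 0.25 kg, lying in the tray with 1.5 mm of play all round. Origin at the centre of its underside, 38 mm above the bench when the tray is up, so that its top is at 52 mm; axes as those of the rest. A thin flush dark line (look only) joins the studs.
- stud1: Red stud, the first: a shallow dome 18 mm wide that stands 2.5 mm above the panel's top, in the middle of a flush red ring 26 mm wide. Origin at the top of the dome, 54.5 mm above the bench when the tray is up; in the panel's frame at x 0, y -80 mm. Fixed to the panel.
- stud2: Second stud, brass in a flush dark ring 22 mm wide, same shape and origin; at x 22, y -40 mm in the panel's frame.
- stud3: Third stud, brass, same; at x 0, y 0, the middle of the panel.
- stud4: Fourth stud, brass, same; at x -22, y 40 mm.
- stud5: Blue stud in a flush blue ring 26 mm wide, the last, same; at x 0, y 80 mm.
- bead_a: Loose dark wooden bead, a disc 22 mm wide and 12 mm high, lying on the panel near x -42, y -58 mm of the panel's frame, some 45 mm from the nearest stud. Leave it. Origin: centre of underside.
- bead_b: Loose green bead, same size, near x 42, y 58 mm on the panel. Leave it.
- bead_pot: Red bead pot with clear lid, 52 mm wide, 30 mm high, on the bench off an end of the rest. Leave it.
- disc: Light wooden disc 60 mm wide, 9 mm high, on the bench beside the rest. Leave it.
- spool: Grey ring-shaped spool 56 mm wide, 22 mm high, on the bench on the other side of the rest. Leave it.
- pliers: Red-handled pliers lying on the bench, 140 mm long, 13 mm high. Leave them.
- mug: Red mug, 76 mm wide plus handle, 85 mm high, at the left of the bench. Leave it.
- brush: Brush lying on the bench at the left. Leave it.
Not all that is in view belongs to the job. Of the things shaped like the panel, the wooden one is meant.

How it is judged:
On the way, in this order (a step that is already met when the one before it is completed fails the run):
1. the fingers touch the red first stud (contact force between the fingers and stud1 above 0.3 N), for 0.05 s.
2. the fingers touch the second stud (contact force between the fingers and stud2 above 0.3 N), for 0.05 s.
3. the fingers touch the third stud (contact force between the fingers and stud3 above 0.3 N), for 0.05 s.
4. the fingers touch the fourth stud (contact force between the fingers and stud4 above 0.3 N), for 0.05 s.
5. the fingers touch the blue last stud (contact force between the fingers and stud5 above 0.3 N), for 0.05 s.
At the end, for the whole second after the job is handed in: The fingers rest on the blue stud with more than 0.3 N, the tray is not at its stop (pressed less than 10.5 mm), the panel lies still in the tray within 6 mm of the middle and 0.08 rad of straight, and every bystander is within 20 mm of where it was (contact force between the fingers and stud5 above 0.3 N and value of joint rest_tray below 0.0105 m and linear speed of panel below 0.01 m/s and x of panel in the frame of rest between -0.006 and 0.006 m and y of panel in the frame of rest between -0.006 and 0.006 m and angle between the y axis of panel and the y axis of rest, either way round below 0.08 rad and not (distance of bead_a from where it was at the start of the episode above 0.02 m) and not (distance of bead_b from where it was at the start of the episode above 0.02 m) and not (distance of bead_pot from where it was at the start of the episode above 0.02 m) and not (distance of disc from where it was at the start of the episode above 0.02 m) and not (distance of spool from where it was at the start of the episode above 0.02 m) and not (distance of pliers from where it was at the start of the episode above 0.02 m) and not (distance of mug from where it was at the start of the episode above 0.02 m) and not (distance of brush from where it was at the start of the episode above 0.02 m)); the arm keeps its last pose, push and grip.
It fails at once if the tray is pushed down to its stop (more than 10.5 mm) (value of joint rest_tray above 0.0105 m).
It fails at once if the panel is lifted more than 6 mm or pushed out of the tray (z of panel in the frame of rest above 0.044 m or not (x of panel in the frame of rest between -0.006 and 0.006 m and y of panel in the frame of rest between -0.006 and 0.006 m and angle between the y axis of panel and the y axis of rest, either way round below 0.08 rad)).
It fails at once if a bystander is moved or lifted by more than 20 mm (distance of any of bead_a, bead_b, bead_pot, disc, spool, pliers, mug, brush from where it was at the start of the episode above 0.02 m).
It also fails if it takes over 48 s, if anything falls off the work surface, if the arm or the gripper's body presses on something with over 40 N, if the wrist force passes 120 N, or if a joint passes its speed limit or range.

## Working session

There is one attempt and no reset: what is moved stays moved. The work goes in short steps, Python scripts to look and compute and a tool call to move; the robot and the scene stay as the last step left them, time stands still between calls to the robot, and variables do not carry over. Pictures are saved under pics/ and viewed, at most 10 in all, crops included, and the job is handed in when it is done.

Besides the shell and the picture viewer there is one more tool, called after "Emit:" as name(argument=value, ...), one argument or row to a line, values as JSON. step_arm: Moves the arm, as the interface text tells. Its arguments: {"type":"object","properties":{"deltas":{"type":"array"},"squeeze":{"type":"number"}},"required":["deltas"]}

```bash
mkdir -p pics; python3 - <<'E'
from bench import readout, cams, r
import cv2,pickle
s=readout.read_state(); print(s, r.nose_length)
d={}
for n in("scene","top"):
    c=cams.camera(n); d[n]=c; cv2.imwrite(f"pics/{n}0.png",c["img"][:,:,::-1]); print(n,{k:v for k,v in c.items() if k!="img"})
pickle.dump(d,open("c0.pkl","wb"))
E
```

```text
{'time': 0.0, 'joint_positions': array([ 1.25441071,  0.33288605, -0.06470878,  1.46096973,  0.02158328,
        1.34987706, -0.08850203]), 'joint_vel': array([ 0.0004986 , -0.00034647, -0.00139319,  0.00067505,  0.00125829,
       -0.00067699, -0.00055173]), 'joint_torque': array([-3.41864379e-04, -6.23252892e+01,  2.42485700e-02, -3.89900708e+01,
       -6.13303226e-02,  3.97319219e-02,  1.36271779e-04]), 'ee_pos': array([ 0.18088661, -0.59787253,  0.24373151]), 'eef_rot': array([ 9.89228608e-01,  1.46377040e-01, -1.29392345e-04, -7.11030971e-04]), 'ft_force': array([-0.00342167,  0.62861762,  0.01482678]), 'torque': array([ 0.00735009,  0.03057051, -0.00317262]), 'grip_force': 0.0, 'width': 0.08711987443339654} 0.022
scene {'fx': 509.19721449437606, 'fy': 509.19721449437606, 'cx': 329.9735045058942, 'cy': 236.79419964198746, 'origin': array([ 1.00742263, -0.66088942,  1.05103321]), 'rotation': array([0.32523196, 0.11240612, 0.2994261 , 0.8899062 ])}
top {'fx': 557.4043104321836, 'fy': 557.4043104321836, 'cx': 322.7953643563962, 'cy': 240.64401460722766, 'origin': array([0.28809172, 0.00427365, 1.30867594]), 'rotation': array([-0.06591519,  0.05911683,  0.71342444, -0.69511579])}
```

View pics/top0.png

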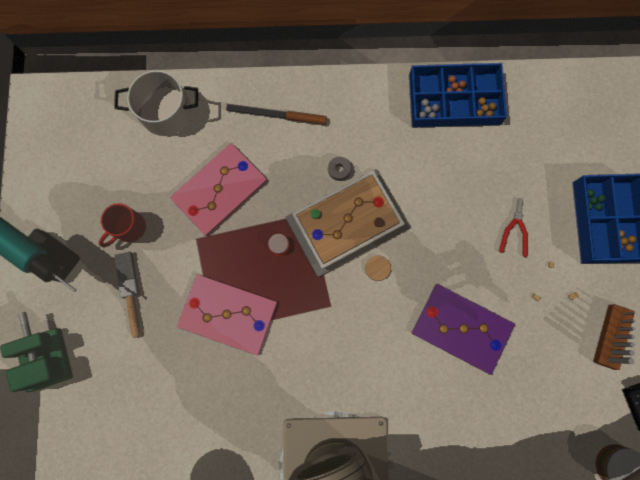

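View pics/scene0.png

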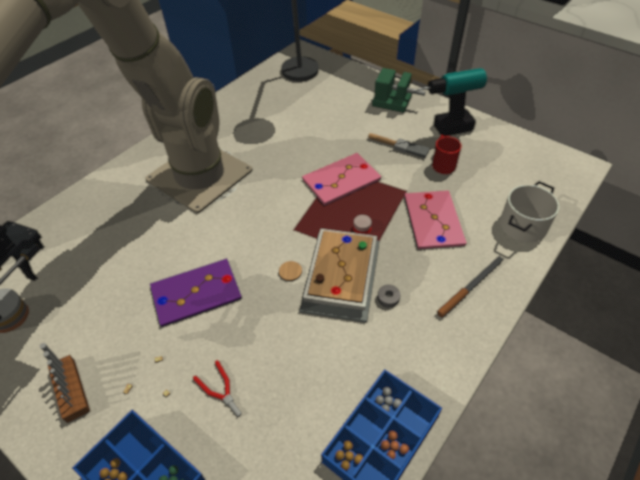

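The candidates in the top view are pink panels at (219,188) and (228,314), a purple one at (463,328), and a light wooden one in the grey sprung tray at (348,220). The wooden one fits: it has both beads, red stud at (378,202) and blue at (318,235). In the scene view its red stud is at (336,290) and blue at (347,240). I'll confirm in a crop and triangulate.

```bash
cat > h.py <<'E'
import numpy as np,cv2
from scipy.spatial.transform import Rotation as R
def ray(c,u,v):
    d=np.array([(u-c["cx"])/c["fx"],-(v-c["cy"])/c["fy"],-1]); return np.array(c["origin"]),R.from_quat(c["rotation"]).apply(d)
def plane(c,u,v,z):
    o,d=ray(c,u,v); return o+d*(z-o[2])/d[2]
def tri(a,b):
    (o,d),(p,e)=a,b
    t=np.linalg.lstsq(np.c_[d,-e],p-o,rcond=None)[0]; x,y=o+t[0]*d,p+t[1]*e
    return (x+y)/2,np.linalg.norm(x-y)
def blobs(img,col,box):
    x0,y0,x1,y1=box; h=cv2.cvtColor(img[y0:y1,x0:x1],cv2.COLOR_RGB2HSV).astype(int); H,S,V=h[...,0],h[...,1],h[...,2]
    m={"red":((H<5)|(H>172))&(S>170)&(V>90),"blue":(H>108)&(H<130)&(S>140)&(V>60),"green":(H>45)&(H<85)&(S>100)}[col].astype(np.uint8)
    n,l,s,c=cv2.connectedComponentsWithStats(m)
    return [(c[i]+[x0,y0],s[i,4]) for i in range(1,n) if s[i,4]>15]
E
python3 - <<'E'
import pickle; from h import *
d=pickle.load(open("c0.pkl","rb")); T,S=d["top"],d["scene"]
P={}
for col in("red","blue"):
    a=blobs(T["img"],col,(290,170,405,275)); b=blobs(S["img"],col,(300,228,380,320)); print(col,a,b)
    if a and b:
        A=max(a,key=lambda k:k[1])[0];B=max(b,key=lambda k:k[1])[0]
        P[col]=tri(ray(T,*A),ray(S,*B)); print(P[col],plane(T,*A,.0535),plane(S,*B,.0535))
a,b=P["red"][0],P["blue"][0]; print(np.linalg.norm(a-b),np.degrees(np.arctan2(*(b-a)[1::-1])))
i=np.hstack([cv2.resize(T["img"][170:280,280:410],(520,440)),cv2.resize(S["img"][220:320,295:385],(270,440))]); cv2.imwrite("pics/crop.png",i[:,:,::-1])
E
```

```text
red [(array([378.1625, 201.575 ]), np.int32(80))] [(array([335.5 , 290.12]), np.int32(50))]
(array([ 0.60145144, -0.11630041,  0.05416192]), np.float64(0.0012522228209366146)) [ 0.60116428 -0.11680258  0.0535    ] [ 0.60159121 -0.11545784  0.0535    ]
blue [(array([317.18055556, 234.27777778]), np.int32(72))] [(array([346.19354839, 238.93548387]), np.int32(31))]
(array([0.52843628, 0.0264959 , 0.05353587]), np.float64(0.001231820303306461)) [0.52799468 0.02606453 0.0535    ] [0.5288072  0.02701306 0.0535    ]
0.16038202072061705 117.08174286242858
```

View pics/crop.png

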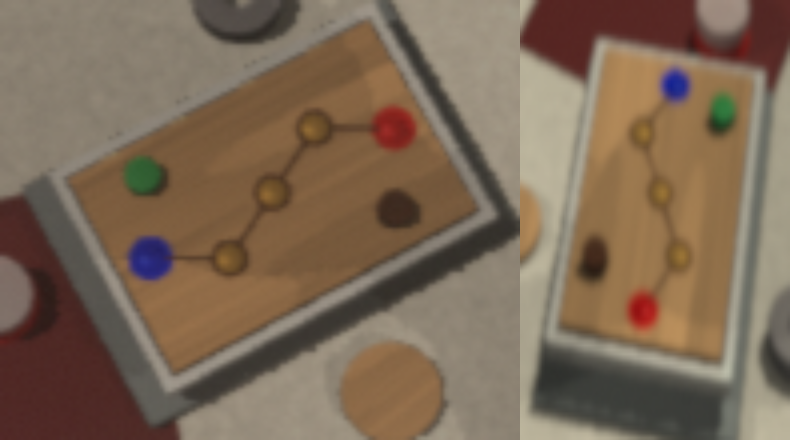

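The crop confirms it: light wood panel in the aluminium tray, row red → brass ×3 → blue, with dark and green beads on it. The triangulated stud heights (54.2 and 53.5 mm) and the 160.4 mm spacing match the description. Next I compute the moves.

```bash
cat >> h.py <<'E'
a,b=np.array([.6014,-.1163]),np.array([.5284,.0265])
c=(a+b)/2; ey=(b-a)/np.linalg.norm(b-a); ex=np.array([ey[1],-ey[0]])
ST=[c+x/1e3*ex+y/1e3*ey for x,y in((0,-80),(22,-40),(0,0),(-22,40),(0,80))]
def go(s,xy,ztip):
    return R.from_quat(s["eef_rot"]).inv().apply(np.r_[xy,ztip+.022]-s["ee_pos"])
E
python3 - <<'E'
from h import *; from bench import readout
s=readout.read_state(); print(np.round(ST,4),np.round(go(s,ST[0],.10),4), R.from_quat(s["eef_rot"]).as_matrix().round(3))
for k in range(4): print(R.from_quat(s["eef_rot"]).inv().apply(np.r_[ST[k+1]-ST[k],0]).round(4))
E
```

```text
[[ 0.6013 -0.1161]
 [ 0.6027 -0.0705]
 [ 0.5649 -0.0449]
 [ 0.5271 -0.0193]
 [ 0.5285  0.0263]] [ 0.542  -0.3393  0.1222] [[ 0.957  0.29  -0.   ]
 [ 0.29  -0.957  0.001]
 [-0.    -0.001 -1.   ]]
[ 0.0145 -0.0433  0.0001]
[-0.0288 -0.0354  0.    ]
[-0.0288 -0.0354  0.    ]
[ 0.0145 -0.0433  0.0001]
```

Emit:
step_arm(
  deltas=[
    [[0,0,0,0.018,-0.0113,0,0],[0,0,0,0.045,-0.0282,0,0],[0,0,0,0.08,-0.0501,0,0],[0,0,0,0.12,-0.0751,0,0],[0,0,0,0.16,-0.1002,0,0],[0,0,0,0.2,-0.1252,0,0],[0,0,0,0.24,-0.1502,0,0],[0,0,0,0.28,-0.1753,0.01,0],[0,0,0,0.32,-0.2003,0.025,0],[0,0,0,0.36,-0.2254,0.04,0],[0,0,0,0.4,-0.2504,0.055,0],[0,0,0,0.44,-0.2754,0.07,0],[0,0,0,0.475,-0.2974,0.085,0],[0,0,0,0.505,-0.3161,0.1,0],[0,0,0,0.525,-0.3287,0.11,0],[0,0,0,0.537,-0.3362,0.118,0],[0,0,0,0.542,-0.3393,0.122,0],[0,0,0,0.542,-0.3393,0.122,0],[0,0,0,0.542,-0.3393,0.122,0],[0,0,0,0.542,-0.3393,0.122,0]],
  ],
  squeeze=5,
)

```text
time: 2.6
ee_pos: [0.6014, -0.1174, 0.123]
eef_rot: [0.989, 0.146, 0.0, 0.0]
ft_force: [0.1, -0.1, 0.3]
width: 0.0005
grip_force: 0.0
```

```bash
python3 - <<'E'
from h import *; from bench import readout,cams
s=readout.read_state(); print(s["time"],s["ee_pos"],s["eef_rot"],s["ft_force"],s["width"],go(s,ST[0],.0595).round(4))
w=cams.camera("wrist"); M=np.array(w["T_tool_cam"]); cv2.imwrite("pics/w1.png",w["img"][:,:,::-1])
def wr(u,v):
    p=np.array([u-w["cx"],v-w["cy"]]); q=np.hypot(*p); th=q/w["fx"]
    d=np.array([p[0]/q*np.sin(th),-p[1]/q*np.sin(th),-np.cos(th)])
    A=R.from_quat(s["eef_rot"]); return s["ee_pos"]+A.apply(M[:3,3]),A.apply(M[:3,:3]@d)
for col in("red","blue"):
    for p,n in blobs(w["img"],col,(0,0,640,480)):
        o,d=wr(*p); print(col,p.round(1),n,(o+d*(.0535-o[2])/d[2]).round(4))
E
```

```text
2.6 [ 0.60137576 -0.11736861  0.12297812] [9.89317353e-01 1.45777393e-01 1.86411084e-04 3.03212482e-04] [ 0.08080911 -0.10442465  0.30109805] 0.0005230332957039588 [ 0.0003 -0.0012  0.0415]
red [ 20.5 223. ] 2572 [0.5638 0.1052 0.0535]
red [317.5 260.3] 986 [ 0.6031 -0.1146  0.0535]
red [ 54.5 256.1] 27 [0.5492 0.067  0.0535]
red [ 86.7 347.2] 50 [0.4835 0.0341 0.0535]
blue [526.1   4.4] 24 [ 0.8027 -0.194   0.0535]
blue [572.7  19.9] 141 [ 0.812  -0.232   0.0535]
blue [632.2   6.1] 18 [ 0.8619 -0.2883  0.0535]
blue [575.3  72.4] 249 [ 0.7744 -0.2418  0.0535]
blue [ 8.6 33.3] 294 [0.7019 0.1589 0.0535]
blue [613.1  82.6] 17 [ 0.7853 -0.2778  0.0535]
blue [ 92.8 288.3] 144 [0.5364 0.0299 0.0535]
```

View pics/w1.png

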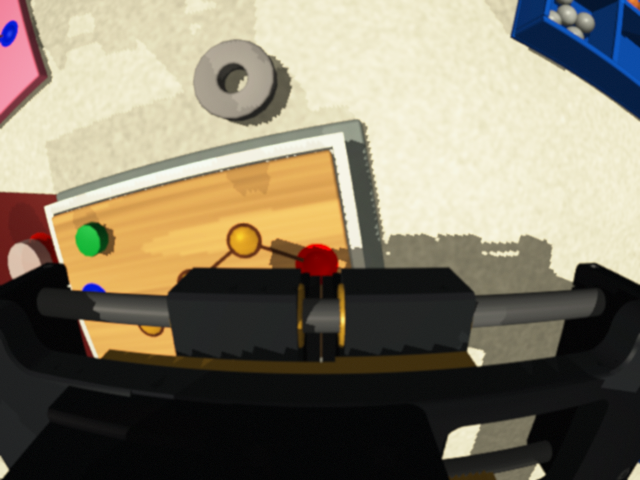

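The wrist view shows the closed fingers right over the red stud at (317,260), partly hidden, and its ray agrees to about 3 mm. I go down slowly.

Emit:
step_arm(
  deltas=[
    [[0,0,0,0.0005,-0.001,0.01,0],[0,0,0,0.0005,-0.001,0.025,0],[0,0,0,0.0005,-0.001,0.037,0],[0,0,0,0.0005,-0.001,0.042,0],[0,0,0,0.0005,-0.001,0.044,0],[0,0,0,0.0005,-0.001,0.046,0],[0,0,0,0.0005,-0.001,0.048,0],[0,0,0,0.0005,-0.001,0.049,0],[0,0,0,0.0005,-0.001,0.05,0],[0,0,0,0.0005,-0.001,0.05,0],[0,0,0,0.0005,-0.001,0.05,0],[0,0,0,0.0005,-0.001,0.05,0]],
  ],
)

```text
time: 4.15
ee_pos: [0.6019, -0.1155, 0.0728]
eef_rot: [0.989, 0.146, 0.0, 0.0]
ft_force: [0.2, -0.1, 4.4]
width: 0.0005
grip_force: 1.9
```

Red stud is touched with 4.4 N, about 3.5 mm of travel. I hop to the next stud at the same depth.

Emit:
step_arm(
  deltas=[
    [[0,0,0,0,0,-0.006,0],[0,0,0,0,0,-0.014,0],[0,0,0,0.004,-0.012,-0.016,0],[0,0,0,0.0095,-0.028,-0.016,0],[0,0,0,0.0135,-0.04,-0.016,0],[0,0,0,0.0145,-0.0433,-0.015,0],[0,0,0,0.0145,-0.0433,-0.01,0],[0,0,0,0.0145,-0.0433,-0.005,0],[0,0,0,0.0145,-0.0433,-0.003,0],[0,0,0,0.0145,-0.0433,-0.001,0],[0,0,0,0.0145,-0.0433,0,0],[0,0,0,0.0145,-0.0433,0,0],[0,0,0,0.0145,-0.0433,0,0]],
  ],
)

```text
time: 5.78
ee_pos: [0.6032, -0.07, 0.0728]
eef_rot: [0.989, 0.146, 0.0, 0.0]
ft_force: [-1.4, -2.1, 3.6]
width: 0.0006
grip_force: 2.0
```

```bash
python3 - <<'E'
from h import *; from bench import readout,cams
s=readout.read_state(); print(s["ee_pos"],s["ft_force"],s["joint_vel"].round(4))
i=[]
for n,(x,y) in(("top",(280,160)),("scene",(270,200)),("wrist",(200,150))):
    k=cams.camera(n)["img"]; i.append(cv2.resize(k[y:y+(300 if n=="wrist" else 130),x:x+(240 if n=="wrist" else 130)],(265,400)))
    s=readout.read_state(); print(s["ft_force"])
cv2.imwrite("pics/s2.png",np.hstack(i)[:,:,::-1])
E
```

```text
[ 0.60319456 -0.07003079  0.07275558] [-1.42585305 -2.0573078   3.57484686] [-0.0003 -0.0004 -0.0025 -0.0002 -0.0021 -0.0009 -0.0002]
[-1.07771207 -2.62328136  3.80095949]
[ 0.02688908 -2.54321753  4.60002004]
[-0.41853828 -2.38094911  3.6971985 ]
```

View pics/s2.png

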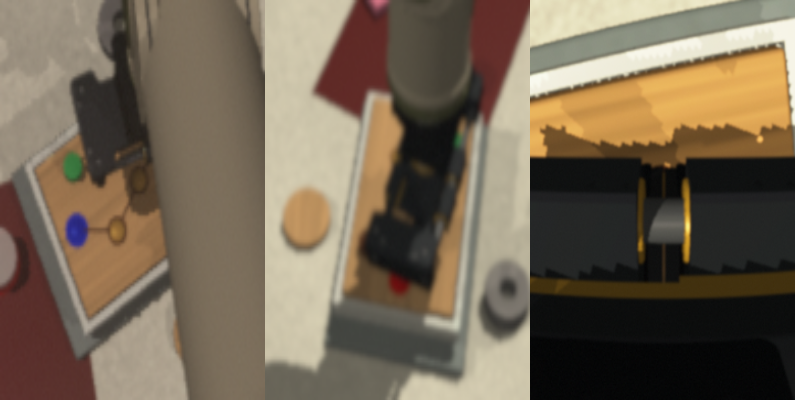

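The wrist crop shows the fingers directly over the brass stud's ring (edge at about (665,163)), the tray is straight and the vertical force (~3.9 N) matches that on the red stud. I continue, settling a bit more before each descent.

Emit:
step_arm(
  deltas=[
    [[0,0,0,0,0,-0.006,0],[0,0,0,0,0,-0.014,0],[0,0,0,-0.008,-0.01,-0.016,0],[0,0,0,-0.019,-0.023,-0.016,0],[0,0,0,-0.027,-0.033,-0.016,0],[0,0,0,-0.0288,-0.0354,-0.015,0],[0,0,0,-0.0288,-0.0354,-0.013,0],[0,0,0,-0.0288,-0.0354,-0.01,0],[0,0,0,-0.0288,-0.0354,-0.006,0],[0,0,0,-0.0288,-0.0354,-0.003,0],[0,0,0,-0.0288,-0.0354,-0.001,0],[0,0,0,-0.0288,-0.0354,0,0],[0,0,0,-0.0288,-0.0354,0,0],[0,0,0,-0.0288,-0.0354,0,0]],
  ],
)

```text
time: 7.68
ee_pos: [0.5653, -0.0444, 0.0727]
eef_rot: [0.989, 0.146, 0.0, 0.0]
ft_force: [-0.2, -1.2, 3.2]
width: 0.0006
grip_force: 1.9
```

Emit:
step_arm(
  deltas=[
    [[0,0,0,0,0,0.001,0],[0,0,0,0,0,0.001,0],[0,0,0,0,0,-0.006,0],[0,0,0,0,0,-0.014,0],[0,0,0,-0.008,-0.01,-0.016,0],[0,0,0,-0.019,-0.023,-0.016,0],[0,0,0,-0.027,-0.033,-0.016,0],[0,0,0,-0.0288,-0.0354,-0.015,0],[0,0,0,-0.0288,-0.0354,-0.013,0],[0,0,0,-0.0288,-0.0354,-0.01,0],[0,0,0,-0.0288,-0.0354,-0.006,0],[0,0,0,-0.0288,-0.0354,-0.003,0],[0,0,0,-0.0288,-0.0354,-0.001,0],[0,0,0,-0.0288,-0.0354,0,0],[0,0,0,-0.0288,-0.0354,0.001,0],[0,0,0,-0.0288,-0.0354,0.001,0]],
  ],
)

```text
time: 9.68
ee_pos: [0.5275, -0.0188, 0.0717]
eef_rot: [0.989, 0.146, 0.0, 0.0]
ft_force: [-0.4, -1.6, 5.0]
width: 0.0006
grip_force: 2.3
```

```bash
python3 - <<'E'
from h import *; from bench import readout,cams
s=readout.read_state(); print(s["ee_pos"],s["ft_force"],go(s,ST[3],.05))
i=[]
for n,(x,y) in(("top",(280,160)),("scene",(270,200)),("wrist",(200,150))):
    k=cams.camera(n)["img"]; i.append(cv2.resize(k[y:y+(300 if n=="wrist" else 130),x:x+(240 if n=="wrist" else 130)],(265,400)))
cv2.imwrite("pics/s4.png",np.hstack(i)[:,:,::-1])
E
```

```text
[ 0.52753419 -0.01877287  0.07170455] [-0.37255825 -1.57982278  5.03338274] [-0.0005636   0.00037807 -0.00029544]
```

View pics/s4.png

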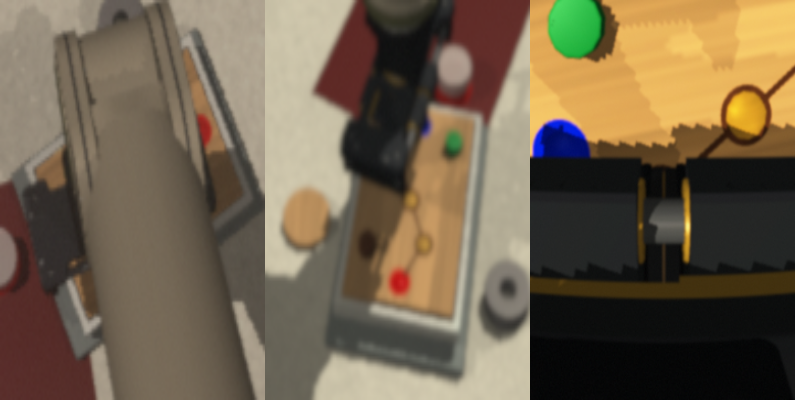

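The wrist crop shows the fingers on the fourth stud, whose line ends under the tips at (665,165). Stud 3 is at (745,115), blue is next at (560,140), and the beads haven't moved. Force is 5 N. On to blue.

Emit:
step_arm(
  deltas=[
    [[0,0,0,0,0,-0.006,0],[0,0,0,0,0,-0.014,0],[0,0,0,0.004,-0.012,-0.016,0],[0,0,0,0.0095,-0.028,-0.016,0],[0,0,0,0.0135,-0.04,-0.016,0],[0,0,0,0.0145,-0.0433,-0.015,0],[0,0,0,0.0145,-0.0433,-0.013,0],[0,0,0,0.0145,-0.0433,-0.01,0],[0,0,0,0.0145,-0.0433,-0.006,0],[0,0,0,0.0145,-0.0433,-0.003,0],[0,0,0,0.0145,-0.0433,-0.001,0],[0,0,0,0.0145,-0.0433,0,0],[0,0,0,0.0145,-0.0433,0,0],[0,0,0,0.0145,-0.0433,0,0],[0,0,0,0.0145,-0.0433,0,0],[0,0,0,0.0145,-0.0433,0,0]],
  ],
)

```text
time: 11.82
ee_pos: [0.5289, 0.0268, 0.0716]
eef_rot: [0.989, 0.146, 0.0, 0.0]
ft_force: [-1.3, -2.9, 4.3]
width: 0.0002
grip_force: 2.3
```

```bash
python3 - <<'E'
from h import *; from bench import readout,cams
s=readout.read_state(); print(s["ee_pos"],s["ft_force"],go(s,ST[4],.05))
i=[]
for n,(x,y) in(("scene",(270,200)),("wrist",(200,150))):
    k=cams.camera(n)["img"]; i.append(cv2.resize(k[y:y+(300 if n=="wrist" else 130),x:x+(240 if n=="wrist" else 130)],(390,480)))
cv2.imwrite("pics/s5.png",np.hstack(i)[:,:,::-1])
E
```

```text
[0.52887646 0.02679761 0.07161326] [-1.28268015 -2.92750854  4.25049669] [-0.00050857  0.00033264 -0.00038674]
```

View pics/s5.png

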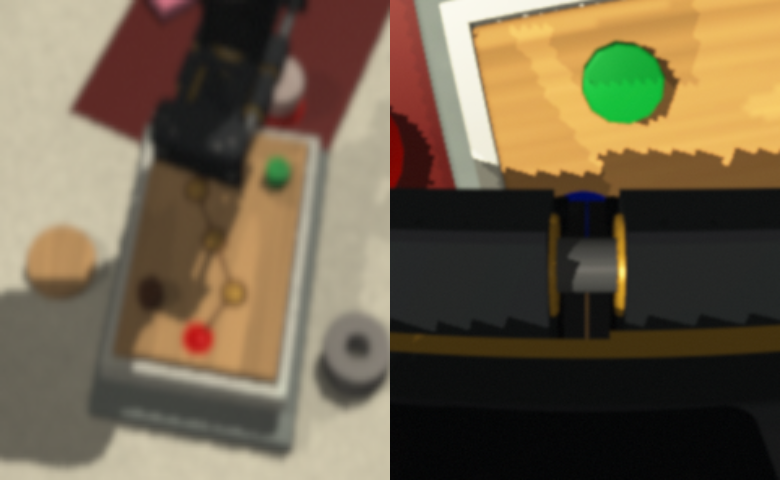

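The wrist crop shows the tips centred on the blue ring (edge at (585,195)), with 4.3 N and about 4.5 mm of travel. Both beads are in place. Handing in.

```bash
python3 -c "
from bench import r
print(r.close_job())"
```

```text
the job is handed in; nothing more can be done
None
```

I pressed all five studs in order from red to blue at roughly 3–5 N, short of the tray's stop, and handed the job in with the fingertips resting on the blue stud; the bench gave no verdict, and the touches are inferred from the force readings and pictures.

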